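# Find the instrument box that rattles and hold it out to the colleague

## Robot

A 7-joint arm with a two-finger parallel gripper is mounted at the origin on the work surface. World frame = base frame: x ahead of the robot, y to its left, z up, the work surface at z = 0. Lengths are in m, angles in rad, forces in N, time in s.
With the tool pointing down it reaches from about 0.425 to 0.925 m from the base axis. Payload 6.8 kg.
Tool frame: the origin (TCP) lies midway between the tips of the shut fingers; the grasp point (between the pads) lies 19 mm behind it; z points along the fingers, y is the line along which they close (so a half turn about z gives the same grasp; the last joint's range is limited). The gripper opens to 88 mm and grips with 3 to 60 N. Pads are 20 mm wide; open, the fingers measure 115 mm over their backs; the gripper's body (75 mm by 178 mm) begins 61 mm behind the grasp point.
Start: joints at [-1.382, 0.477, 0.022, 1.555, -0.011, 1.109, -0.083], TCP at [0.197, 0.646, 0.223] pointing down, gripper open.
Joint ranges: [-2.96, 2.96], [-0.34, 2.1], [-1.41, 1.46], [0.24, 2.44], [-1.37, 4.51], [0.17, 1.92], [-2.96, 2.96]. Speed limits (rad/s): [2.39, 2.39, 3.14, 3.14, 3.14, 3.14, 3.14].

## Interface

Orientations are given as a unit quaternion [x, y, z, w].
In Python, from cell import manip gives the robot as it stands.
- The arm moves only by the tool arm_command, never from a script. Its argument "plan" is a list that holds one entry, the list of rows, each a list of 7 numbers: the shift along the tool's x, y, z in cm, then the turn, a rotation vector about the tool's x, y, z in degrees, then the closure in counts, from 0 (fully open) to 255 (shut). A call has 1 to 20 rows; each row is the pose to reach, as a shift and turn from the pose commanded when the call began, along the tool's axes at that moment; what a row does not reach only later rows make up. A row lasts 1/8 s, in which the tool goes at most 62.5 mm and 10.7 degrees, less where a joint would pass 70% of its speed; a pose out of reach is approached as far as the arm can. A call with a gripper value outside its range is refused whole. The fingers move at their own pace and stop on an object; "grip_force" is the grip in N (left out, the last holds). Time passes only in rows, so rows that repeat a pose let the fingers close. It gives the time, the measured TCP pose, the force, the opening and the grip force at its end, in the units of the state.
- manip.sense(): the state, without advancing time (a new reading comes with each control period).
- manip.capture(name): name is "scene" or "top"; returns (picture, depth): 480x640x3 uint8, blue, green, red; 480x640 float32, m along the optical axis (not along the pixel's ray), 0 where there is no reading.
- manip.calibration(name): a dict with "camera_matrix" (3x3 intrinsics, pixels), "k1" (the pictures are not rectified: a ray, as slopes to the right and down, at radius r is drawn at 1 + k1 r^2 times it, then the intrinsics apply), "rvec" (rotation vector, rad) and "tvec" (3), from world to camera coordinates, as OpenCV has them. Camera axes: x right, y down, z forward; pixel columns grow to the right and rows downward; lengths in m; the calibration is good to about 2 mm. A picture is of the moment at which its call begins. calibration takes no time and is no camera call.
- manip.sign_off(): hands the job in; it is judged then, once.
Trained networks look in the newest picture that a camera, given by its name, has taken for a name from the list of things; names that differ only in an ending like _2 or _b are one class to them, and where a whole thing is asked for, a point or a joint stands for the part that bears it (a point fixed in the world has none). Each returns a list of dicts, best first, with "confidence" (0 to 1); they miss things now and then, are a little off and sometimes report something else, mostly with a low value. They report only what shows in the picture. A call takes as long as a camera call. They do not tell look-alikes from the thing itself.
- manip.boxes_of(camera, query): "xy" ([column, row] as shares, 0 to 1, of the picture: columns of its width, rows of its height, amid what is visible of it).
- manip.place_of(camera, query): "xy" ([column, row] as shares, 0 to 1, of the picture: columns of its width, rows of its height: a listed point, or the origin of a listed thing).
The state is a dict: "t": time; "joints": joint angles; "joint_vel": joint speeds; "tau": joint torques, N m; "eef_pos": TCP position; "eef_rot": TCP orientation; "force": force on the tool from outside, world axes, zero at the start; "moment": the same for the moment, N m; "width": finger opening in m; "grasp_force": force on a finger pad.
Only numpy, scipy, OpenCV 4.12 (cv2) and the standard library are available. Lean on these libraries where they do the work, as an engineer would, in place of code of your own. Each camera call takes 0.05 s, during which the arm holds its last target. There are 200 camera calls.

## Task

One of the three sealed instrument boxes on the desk has a part loose inside. Lift the boxes clear of the desk one at a time and shake each with a few brisk strokes back and forth until you find the one that rattles, setting each quiet box gently back down, upright, where it stood; hold the rattling box out across the desk towards the empty chair, centred on the chair and within 20 cm of the desk's far edge, level and at least 15 cm above the desk. Finish still holding it out there, motionless; do not put it down, and leave the other things on the desk alone.

Things in the scene. Friction and masses are not known exactly. Their poses are not given: they have to be found in the camera images.
- box_a: One of three identical sealed grey-painted metal boxes, 120 (its x) x 58 (its y) x 56 mm high; origin: centre of underside, z up. Black gland, 18 mm thick, sticks out 16 mm at the +x end, 26 mm up. One box of the three, not known which and not always the same, hides a loose part: about 0.12 kg, sliding freely 76 mm along the box's x (14 mm across) and knocking on its walls; nothing moves in the other two.
- box_b: One of three identical sealed grey-painted metal boxes, 120 (its x) x 58 (its y) x 56 mm high; origin: centre of underside, z up. Black gland, 18 mm thick, sticks out 16 mm at the +x end, 26 mm up. Weighs 0.3 to 0.75 kg in all, as do the other two; they are filled differently, so the weight tells nothing. Stands upright on the desk, lid with four screws on top.
- box_c: One of three identical sealed grey-painted metal boxes, 120 (its x) x 58 (its y) x 56 mm high; origin: centre of underside, z up. Black gland, 18 mm thick, sticks out 16 mm at the +x end, 26 mm up. Stands upright on the desk, lid with four screws on top. The loose part slides easily on the smooth inner floor: it sets off when a box is tilted past about 12 degrees or is started or stopped briskly (above 2 m/s2).
- chair_front (a point): Point on the desk top (z = 0) straight in front of the chair's middle, 170 mm in from the desk's far edge; x away from the robot, y to its left. The edge runs along y, 850 mm ahead of the robot. The swivel chair (blue seat, dark backrest 430 mm wide) stands across the desk facing the robot, farther left or right each time.
- multimeter: Yellow handheld multimeter lying on its back, 170 x 82 x 44 mm, origin at the centre of its underside. Not to be disturbed.
- screwdriver: Screwdriver lying on the desk, about 200 mm long, origin near its middle at the underside. Not to be disturbed.
- mug: White mug, 82 mm across, 95 mm high, with a handle, origin at the centre of its underside. Not to be disturbed.
- mouse: Black computer mouse 112 x 62 x 34 mm, origin at the centre of its underside. Not to be disturbed.
Things that resemble listed ones, but are neither listed nor needed, are in the scene too. What is shaped like the box_a but green or orange is not meant.

How it is judged:
By the outcome, as a careful person would: the job done as asked, in the order asked, and still so for the second after the job is handed in, while the arm keeps its last pose, push and grip.
It also fails if it takes over 72 s, if anything falls off the work surface, if the arm or the gripper's body presses on something with over 40 N, if the wrist force passes 120 N, or if a joint passes its speed limit or range.

## Working session

There is one attempt and no reset: what is moved stays moved. The work goes in short steps, Python scripts to look and compute and a tool call to move; the robot and the scene stay as the last step left them, time stands still between calls to the robot, and variables do not carry over. Pictures are saved under pics/ and viewed, at most 10 in all, crops included, and the job is handed in when it is done.

Besides the shell and the picture viewer there is one more tool, called after "Emit:" by a JSON object that holds its "op" and its "data". arm_command: Moves the arm, as the interface text tells. Its arguments: {"type":"object","properties":{"plan":{"type":"array","items":{"type":"array","items":{"type":"array","items":{"type":"number"}}}},"grip_force":{"type":"number"}},"required":["plan"]}

```bash
mkdir -p pics; ls; python3 - <<'E'
from cell import manip
import cv2,numpy as np
for c in("scene","top"):
    im,d=manip.capture(c); cv2.imwrite(f"pics/{c}1.png",im); np.save(f"{c}1.npy",d)
    k=manip.calibration(c); print(c,k)
    for q in("box_a","chair_front"):
        for r in manip.place_of(c,q): print(q,np.round(np.array(r["xy"])*[640,480],1),r["confidence"])
s=manip.sense();print(s)
E
```

```text
pics
scene {'camera_matrix': array([[467.22378125,   0.        , 321.05418571],
       [  0.        , 467.22378125, 238.01645601],
       [  0.        ,   0.        ,   1.        ]]), 'k1': -0.12031475786373166, 'rvec': array([ 2.13547888,  0.5482395 , -0.28752868]), 'tvec': array([-0.46284625, -0.12651473,  1.63684318])}
box_a [354.4 222.5] 0.98
box_a [240.6 264.1] 0.85
box_a [307.5 239.4] 0.7
box_a [296.1 281.5] 0.6
box_a [326.7 332.6] 0.57
top {'camera_matrix': array([[439.1330402 ,   0.        , 321.18471342],
       [  0.        , 439.1330402 , 235.25320268],
       [  0.        ,   0.        ,   1.        ]]), 'k1': -0.07530131412476893, 'rvec': array([ 2.10486558, -2.15333177,  0.15539357]), 'tvec': array([-0.02760079,  0.55560604,  1.11749254])}
box_a [371. 242.] 0.96
box_a [421.4 183.2] 0.9
box_a [307.2 270.1] 0.84
box_a [241.4 240.5] 0.64
box_a [382.6 306.6] 0.55
{'t': 0.3, 'joints': array([-1.3821425 ,  0.47730224,  0.02237444,  1.55567823, -0.01152956,
        1.10930548, -0.08311103]), 'joint_vel': array([-0.00172544, -0.00181751, -0.00065286, -0.00329459, -0.00158403,
        0.00043439,  0.00019862]), 'tau': array([-1.32060366e-03, -5.82093644e+01,  1.53112214e+00, -2.72422332e+01,
       -5.43451449e-02,  1.38857734e-02,  1.08732595e-04]), 'eef_pos': array([0.19732156, 0.64535012, 0.22234293]), 'eef_rot': array([ 1.47845663e-01,  9.89010404e-01, -2.80430459e-04, -3.97315524e-05]), 'force': array([-0.05413338,  0.10752276, -0.21104566]), 'moment': array([ 0.00410473, -0.00850293,  0.06347776]), 'grasp_force': 0.0, 'width': 0.08787438227835151}
```

View pics/scene1.png

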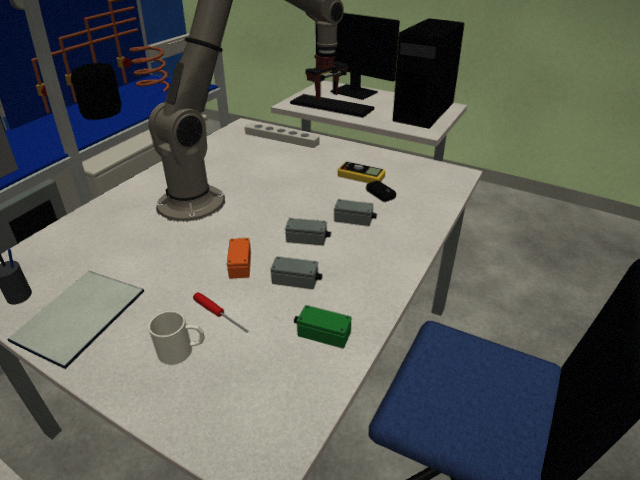

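View pics/top1.png

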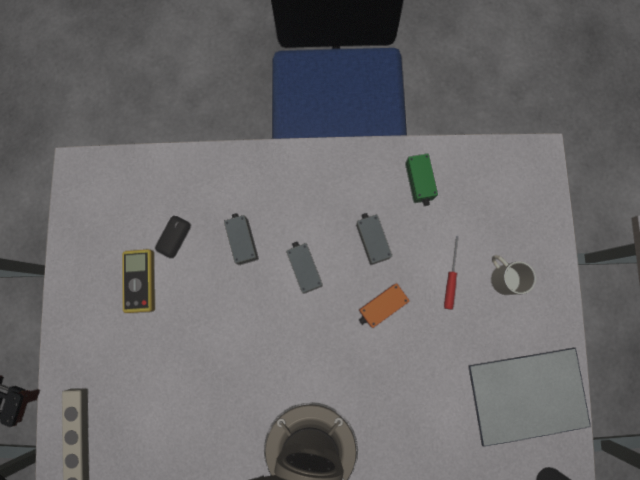

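The scene view shows three grey boxes, plus orange and green look-alikes. In the top view the grey boxes are at about (371,240), (307,267) and (241,240), with their glands towards the chair. The chair seat is centred near column 338 and the desk edge is near row 140.

```bash
cat > h.py <<'E'
import cv2,numpy as np
from cell import manip
from scipy.spatial.transform import Rotation as R
def world(c,d):
    k=manip.calibration(c); K=k["camera_matrix"]
    v,u=np.mgrid[0:480,0:640]; 
    p=cv2.undistortPoints(np.stack([u,v],-1).reshape(-1,1,2).astype(float),K,np.array([k["k1"],0,0,0.]))[:,0]
    z=d.reshape(-1,1).astype(float); P=np.hstack([p*z,z])
    Rm=cv2.Rodrigues(k["rvec"])[0]
    W=(P-k["tvec"].ravel())@Rm
    W[z[:,0]==0]=np.nan
    return W.reshape(480,640,3)
def boxes(W,im):
    m=((W[...,2]>.045)&(W[...,2]<.066)&(W[...,0]>.3)).astype(np.uint8)
    n,l,st,ce=cv2.connectedComponentsWithStats(m)
    for i in range(1,n):
        if st[i,4]<150: continue
        q=W[l==i]; r=cv2.minAreaRect((q[:,:2]*1000).astype(np.float32))
        print(i,ce[i].round(),"n",st[i,4],"rect",np.round(r[0],1),np.round(r[1],1),round(r[2],1),"z",np.median(q[:,2]).round(4),"bgr",np.median(im[l==i],0))
def hand():
    s=manip.sense(); T=R.from_quat(s["eef_rot"]); return s,T
E
python3 - <<'E'
from h import *
im=cv2.imread("pics/top1.png"); W=world("top",np.load("top1.npy"))
boxes(W,im)
hsv=cv2.cvtColor(im,cv2.COLOR_BGR2HSV)
b=(hsv[...,0]>100)&(hsv[...,0]<130)&(hsv[...,1]>90)
b[140:]=0
q=W[b];print("seat",np.nanpercentile(q,[1,50,99],axis=0).round(3))
for r in(70,90,110,125): 
    q=W[r][b[r]]; print(r,q[:,1].max(),q[:,1].min(),(q[:,1].max()+q[:,1].min())/2)
bk=(im.max(2)<35); bk[50:]=0; bk[:,:250]=0;bk[:,420:]=0
q=W[bk]; print("back",np.nanpercentile(q,[1,50,99],axis=0).round(3)); 
print("edge",[W[r,340].round(3) for r in(134,138,142)])
E
```

```text
1 [422. 176.] n 969 rect [ 709.7 -315.9] [120.5  59.9] 8.3 z 0.055 bgr [58. 99. 52.]
2 [240. 239.] n 1001 rect [548.8 175.9] [120.1  59.5] 15.0 z 0.0554 bgr [88. 87. 83.]
3 [374. 239.] n 1013 rect [ 541.5 -180. ] [120.1  58.7] 17.4 z 0.0552 bgr [88. 88. 83.]
4 [304. 268.] n 1026 rect [469.5   6.1] [120.5  58. ] 20.0 z 0.0553 bgr [89. 88. 84.]
17 [384. 305.] n 1002 rect [ 368.5 -197.8] [ 56.4 119.6] 34.0 z 0.0553 bgr [ 54.  90. 146.]
seat [[ 0.958 -0.332 -0.269]
 [ 1.117 -0.106 -0.259]
 [ 1.29   0.12  -0.251]]
70 0.12276831124100693 -0.3342468740725058 -0.10573928141574944
90 0.12772651478474065 -0.33723753504239984 -0.1047555101288296
110 nan nan nan
125 nan nan nan
back [[ 1.288 -0.309 -0.231]
 [ 1.304 -0.102 -0.115]
 [ 1.32   0.098 -0.021]]
edge [array([ 0.96 , -0.109, -0.256]), array([ 0.845, -0.1  , -0.005]), array([ 0.832, -0.099, -0.002])]
```

```bash
cat >> h.py <<'E'
def go(x,y,z,yaw):  # tool x at world yaw (deg), tool down
    s,T=hand(); q=R.from_euler("z",yaw,degrees=True)*R.from_euler("x",180,degrees=True)
    print("cm",(T.inv().apply(np.array([x,y,z])-s["eef_pos"])*100).round(2),"deg",(T.inv()*q).as_rotvec(degrees=True).round(2),"t",s["t"])
def st():
    s,T=hand(); print("t",round(s["t"],2),"p",s["eef_pos"].round(4),"F",s["force"].round(2),"M",s["moment"].round(3),"tool M",T.inv().apply(s["moment"]).round(3),"w",round(s["width"],4),"gf",round(s["grasp_force"],1),"j",s["joints"].round(2),"z",T.as_matrix()[:,2].round(3))
E
python3 -c "
from h import *
go(.549,.176,.14,195);st()"
```

```text
cm [-47.36 -34.59   8.25] deg [-3.0e-02 -1.0e-02 -3.2e+01] t 0.3
t 0.3 p [0.1973 0.6454 0.2223] F [-0.05  0.11 -0.21] M [ 0.004 -0.009  0.063] tool M [-0.006 -0.007 -0.063] w 0.0879 gf 0.0 j [-1.38  0.48  0.02  1.56 -0.01  1.11 -0.08] z [-0.    -0.001 -1.   ]
```

Emit:
{"op": "arm_command", "data": {"plan": [[[-5,-3.5,0,0,0,-4,0],[-10,-7,0,0,0,-8,0],[-15,-11,1,0,0,-12,0],[-20,-14.5,1.5,0,0,-16,0],[-25,-18,2.5,0,0,-20,0],[-30,-22,4,0,0,-24,0],[-35,-25.5,5,0,0,-28,0],[-40,-29.2,6.5,0,0,-32,0],[-45,-33,7.5,0,0,-32,0],[-47.4,-34.6,8.2,0,0,-32,0],[-47.4,-34.6,8.2,0,0,-32,0],[-47.4,-34.6,8.2,0,0,-32,0]]]}}

```text
t: 1.8
eef_pos: [0.549, 0.1771, 0.1407]
eef_rot: [-0.131, 0.991, 0.0, -0.0]
force: [-0.2, 1.3, 0.0]
width: 0.0877
grasp_force: 0.0
```

```bash
python3 -c "
from h import *
go(.549,.176,.014,195);st()"
```

```text
cm [ 0.02 -0.12 12.67] deg [ 0.05 -0.01  0.05] t 1.8
t 1.8 p [0.549  0.1771 0.1407] F [-0.15  1.25  0.  ] M [ 0.091 -0.041  0.039] tool M [-0.077 -0.063 -0.039] w 0.0877 gf 0.0 j [-0.5   0.41  0.1   1.88 -0.05  0.86  1.46] z [-0.     0.001 -1.   ]
```

Good. Now I'll descend, grip and lift.

Emit:
{"op": "arm_command", "data": {"plan": [[[0,0,5,0,0,0,0],[0,0,9,0,0,0,0],[0,0,11.5,0,0,0,0],[0,0,12.6,0,0,0,0],[0,0,12.6,0,0,0,0],[0,0,12.6,0,0,0,255],[0,0,12.6,0,0,0,255],[0,0,12.6,0,0,0,255],[0,0,12.6,0,0,0,255],[0,0,12.6,0,0,0,255],[0,0,12.6,0,0,0,255]]], "grip_force": 50}}

```text
t: 3.18
eef_pos: [0.5499, 0.1759, 0.0152]
eef_rot: [-0.13, 0.991, 0.0, 0.0]
force: [-1.2, -1.0, 5.3]
width: 0.0578
grasp_force: 50.0
```

```bash
python3 -c "
from h import *
st()"
```

```text
t 3.17 p [0.5499 0.1759 0.0152] F [-1.23 -0.99  5.29] M [-0.258  0.164  0.089] tool M [ 0.207  0.225 -0.089] w 0.0578 gf 50.0 j [-0.47  0.59  0.07  1.94 -0.07  0.61  1.48] z [ 0.001  0.    -1.   ]
```

Emit:
{"op": "arm_command", "data": {"plan": [[[0,0,-3,0,0,0,255],[0,0,-8,0,0,0,255],[0,0,-13,0,0,0,255],[0,0,-15,0,0,0,255],[0,0,-15,0,0,0,255],[0,0,-15,0,0,0,255],[0,0,-15,0,0,0,255],[0,0,-15,0,0,0,255]]]}}

```text
t: 4.18
eef_pos: [0.5489, 0.1758, 0.1635]
eef_rot: [-0.13, 0.991, -0.0, -0.001]
force: [-0.1, 0.1, -5.4]
width: 0.0578
grasp_force: 50.0
```

```bash
python3 -c "
from h import *
st()"
```

```text
t 4.17 p [0.5489 0.1758 0.1635] F [-0.09  0.09 -5.37] M [ 0.006 -0.005 -0.004] tool M [-0.004 -0.006  0.004] w 0.0578 gf 50.0 j [-0.5   0.38  0.1   1.86 -0.05  0.91  1.46] z [-0.002 -0.001 -1.   ]
```

Emit:
{"op": "arm_command", "data": {"plan": [[[-6,0,0,0,0,0,255],[0,0,0,0,0,0,255],[-6,0,0,0,0,0,255],[0,0,0,0,0,0,255],[-6,0,0,0,0,0,255],[0,0,0,0,0,0,255],[-6,0,0,0,0,0,255],[-6,0,0,0,0,0,255],[-6,0,0,0,0,0,255],[-6,0,0,0,0,0,255],[-6,0,0,0,0,0,255],[-6,0,0,0,0,0,255]]]}}

```text
t: 5.68
eef_pos: [0.6074, 0.1916, 0.1649]
eef_rot: [-0.131, 0.991, 0.0, 0.0]
force: [-0.0, 1.4, -5.1]
width: 0.0576
grasp_force: 50.0
```

```bash
python3 -c "
from h import *
st()"
```

```text
t 5.67 p [0.6074 0.1916 0.1649] F [-0.05  1.4  -5.13] M [0.02  0.094 0.022] tool M [-0.044  0.086 -0.022] w 0.0576 gf 50.0 j [-0.49  0.47  0.12  1.71 -0.06  0.96  1.48] z [ 0.  0. -1.]
```

Emit:
{"op": "arm_command", "data": {"plan": [[[6,0,0,0,0,0,255],[0,0,0,0,0,0,255],[6,0,0,0,0,0,255],[0,0,0,0,0,0,255],[6,0,0,0,0,0,255],[6,0,0,0,0,0,255],[6,0,0,0,0,0,255],[6,0,0,0,0,0,255],[6,0,0,0,0,0,255],[6,0,0,0,0,0,255]]]}}

```text
t: 6.92
eef_pos: [0.5499, 0.1761, 0.165]
eef_rot: [-0.13, 0.991, 0.0, 0.0]
force: [0.4, 0.3, -5.5]
width: 0.058
grasp_force: 50.0
```

```bash
python3 -c "
from h import *
st()"
```

```text
t 6.92 p [0.5499 0.1761 0.165 ] F [ 0.43  0.31 -5.51] M [0.007 0.038 0.01 ] tool M [-0.017  0.035 -0.01 ] w 0.058 gf 50.0 j [-0.51  0.38  0.12  1.86 -0.05  0.91  1.46] z [ 0.001  0.    -1.   ]
```

```bash
cat >> h.py <<'E'
def avg(n=12):
    L=[]
    for i in range(n):
        manip.capture("top"); s,T=hand(); L.append(np.r_[T.inv().apply(s["moment"]),T.inv().apply(s["force"])])
    L=np.array(L); print("t",round(s["t"],2),"tool M,F",L.mean(0).round(3),"sd",L.std(0).round(3),s["eef_pos"].round(4))
E
python3 -c "
from h import *
avg()"
```

```text
t 7.53 tool M,F [-0.051 -0.009 -0.012 -0.079  0.119  5.987] sd [0.025 0.029 0.031 0.379 0.498 0.307] [0.5495 0.176  0.1646]
```

Emit:
{"op": "arm_command", "data": {"plan": [[[-6,0,0,0,0,0,255],[0,0,0,0,0,0,255],[-6,0,0,0,0,0,255],[0,0,0,0,0,0,255],[-6,0,0,0,0,0,255],[-6,0,0,0,0,0,255],[-6,0,0,0,0,0,255]]]}}

```text
t: 8.4
eef_pos: [0.6076, 0.1916, 0.1645]
eef_rot: [-0.13, 0.991, -0.0, -0.0]
force: [-0.2, -0.7, -5.3]
width: 0.0575
grasp_force: 50.0
```

```bash
python3 -c "
from h import *
avg()"
```

```text
t 9.0 tool M,F [-0.049  0.055  0.017  0.121 -0.109  5.658] sd [0.03  0.029 0.026 0.488 0.411 0.427] [0.6074 0.1916 0.1647]
```

Emit:
{"op": "arm_command", "data": {"plan": [[[6,0,0,0,0,0,255],[0,0,0,0,0,0,255],[6,0,0,0,0,0,255],[6,0,0,0,0,0,255],[6,0,0,0,0,0,255],[5.7,0,0,0,0,0,255],[5,0,0,0,0,0,255],[4,0,0,0,0,0,255],[3,0,0,0,0,0,255],[2,0,0,0,0,0,255],[1,0,0,0,0,0,255],[0.3,0,0,0,0,0,255],[0,0,0,0,0,0,255],[0,0,0,0,0,0,255]]]}}

```text
t: 10.75
eef_pos: [0.6074, 0.1915, 0.1646]
eef_rot: [-0.13, 0.991, -0.0, -0.0]
force: [0.5, -1.0, -5.4]
width: 0.0578
grasp_force: 50.0
```

```bash
python3 -c "
from h import *
avg()"
```

```text
t 11.35 tool M,F [-0.044 -0.009 -0.     0.015 -0.012  5.546] sd [0.028 0.031 0.028 0.397 0.45  0.475] [0.6074 0.1915 0.1647]
```

Emit:
{"op": "arm_command", "data": {"plan": [[[6,0,0,0,0,0,255],[0,0,0,0,0,0,255],[6,0,0,0,0,0,255],[0,0,0,0,0,0,255],[6,0,0,0,0,0,255],[0,0,0,0,0,0,255],[0,0,0,0,0,0,255],[0,0,0,0,0,0,255]]]}}

```text
t: 12.35
eef_pos: [0.6076, 0.1916, 0.1646]
eef_rot: [-0.13, 0.991, 0.0, 0.0]
force: [-0.9, -0.5, -5.0]
width: 0.0582
grasp_force: 50.0
```

```bash
python3 -c "
from h import *
avg(20)"
```

```text
t 13.35 tool M,F [-0.037  0.058  0.011  0.112  0.068  5.723] sd [0.023 0.032 0.022 0.428 0.46  0.421] [0.6074 0.1915 0.1647]
```

Emit:
{"op": "arm_command", "data": {"plan": [[[6,0,0,0,0,0,255],[0,0,0,0,0,0,255],[6,0,0,0,0,0,255],[6,0,0,0,0,0,255],[6,0,0,0,0,0,255],[5.7,0,0,0,0,0,255],[5,0,0,0,0,0,255],[4,0,0,0,0,0,255],[3,0,0,0,0,0,255],[2,0,0,0,0,0,255],[1,0,0,0,0,0,255],[0.3,0,0,0,0,0,255],[0,0,0,0,0,0,255],[0,0,0,0,0,0,255]]]}}

```text
t: 15.1
eef_pos: [0.6074, 0.1915, 0.1645]
eef_rot: [-0.13, 0.991, -0.0, -0.0]
force: [-0.3, -0.5, -5.9]
width: 0.0578
grasp_force: 50.0
```

```bash
python3 -c "
from h import *
avg(20);go(.735,-.105,.23,180);go(.735,-.105,.23,195);st()"
```

```text
t 16.1 tool M,F [-4.200e-02 -4.000e-03  3.000e-03  1.040e-01 -2.800e-02  5.663e+00] sd [0.035 0.032 0.026 0.604 0.567 0.584] [0.6074 0.1915 0.1646]
cm [ -4.65 -31.95  -6.54] deg [-0. -0. 15.] t 16.1
cm [ -4.65 -31.95  -6.54] deg [-0. -0. -0.] t 16.1
t 16.1 p [0.6074 0.1915 0.1646] F [ 0.23 -0.22 -4.48] M [0.067 0.019 0.025] tool M [-0.069  0.001 -0.025] w 0.0577 gf 50.0 j [-0.5   0.47  0.14  1.71 -0.08  0.96  1.49] z [-0. -0. -1.]
```

The balance point jumps by the same 0.06 N m after every reversed stroke with the box at the same position. Something slides inside, so this is the rattling box. Now I'll carry it over to the chair.

Emit:
{"op": "arm_command", "data": {"plan": [[[0,0,-2,0,0,0,255],[0,-1,-4,0,0,2,255],[-0.5,-4,-5.5,0,0,4,255],[-1.2,-8,-6.5,0,0,6,255],[-1.8,-12,-6.5,0,0,8,255],[-2.4,-16,-6.5,0,0,10,255],[-3,-20,-6.5,0,0,12,255],[-3.6,-24,-6.5,0,0,14,255],[-4.1,-28,-6.5,0,0,15,255],[-4.5,-31,-6.5,0,0,15,255],[-4.7,-32,-6.5,0,0,15,255],[-4.7,-32,-6.5,0,0,15,255],[-4.7,-32,-6.5,0,0,15,255],[-4.7,-32,-6.5,0,0,15,255],[-4.7,-32,-6.5,0,0,15,255],[-4.7,-32,-6.5,0,0,15,255],[-4.7,-32,-6.5,0,0,15,255],[-4.7,-32,-6.5,0,0,15,255]]]}}

```text
t: 18.35
eef_pos: [0.7356, -0.1055, 0.2296]
eef_rot: [0.0, 1.0, 0.0, -0.0]
force: [-0.0, 0.2, -5.7]
width: 0.0577
grasp_force: 50.0
```

```bash
python3 - <<'E'
from h import *
for c in("scene","top"):
    im,d=manip.capture(c); cv2.imwrite(f"pics/{c}2.png",im)
    if c=="top": boxes(world(c,d),im)
st()
E
```

```text
1 [422. 176.] n 963 rect [ 710.3 -316. ] [121.4  60.3] 8.8 z 0.055 bgr [ 63. 108.  56.]
2 [376. 240.] n 895 rect [ 541.7 -180.8] [119.9  59.1] 16.3 z 0.0553 bgr [95. 94. 89.]
12 [384. 305.] n 1004 rect [ 368.6 -197.8] [ 56.5 120.1] 34.2 z 0.0553 bgr [ 57.  98. 159.]
t 18.45 p [ 0.7356 -0.1055  0.2296] F [ 0.18  0.8  -5.84] M [0.045 0.044 0.029] tool M [-0.045  0.044 -0.029] w 0.0576 gf 50.0 j [-0.11  0.6   0.27  1.37 -0.16  1.19  1.75] z [-0. -0. -1.]
```

View pics/scene2.png

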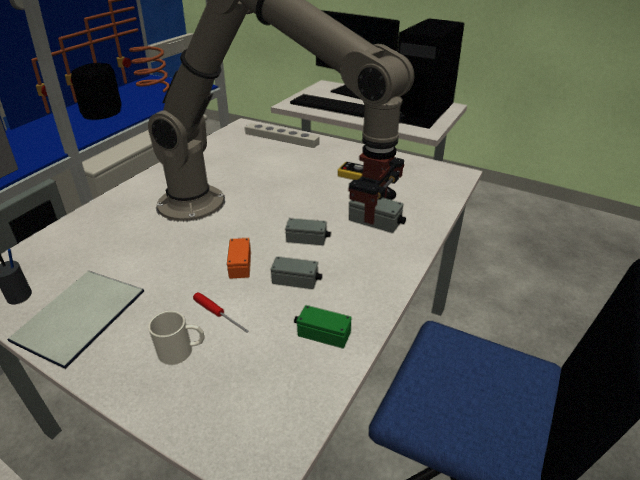

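View pics/top2.png

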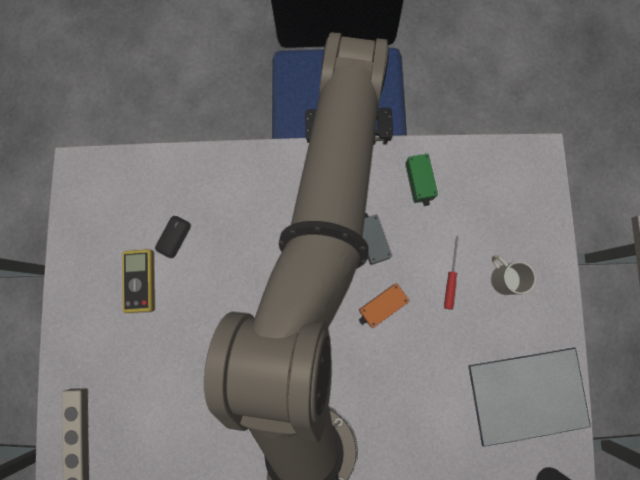

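The scene view shows the box held level at about (376,213), with its gland towards the chair. The other two grey boxes are still where they were, at (307,231) and (296,272). In the top view the gripper is over the middle of the seat, at about (348,124).

```bash
python3 -c "
from cell import manip
print(manip.sign_off())"
```

```text
the job is handed in; nothing more can be done
None
```

I shook the left grey box (the first one tried) and it rattled, so I left the other two alone; it is now held still and level about 21 cm above the desk, centred on the chair and about 11 cm in from the far edge, and the job is handed in.

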